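# Tip the taped carton out of the row and weigh it

## Task

Stock count: tip the carton with the yellow tape forward out of the tightly packed row, so that it leans on the rail with its foot still behind the lip, then pull it free and stand it gently upright in the middle of the scale's pan. Let go of it, then press the green membrane key until it registers, and no other key. Leave the other cartons standing in the rack and don't disturb the tape roll, the tin or the oil bottle.

Things in the scene. Friction and masses are not known exactly. Their poses are not given: they have to be found in the camera images.
- rack: Grey sheet-steel bench riser, fixed, 175 wide x 155 deep x 237 mm high, open in front. Origin: worktop level under the row's middle; x to its back, y left along the row, z up. Five cartons stand on end in places at x = 0, y = -64, -32, 0, 32, 64 mm, feet at z = 10, tops at z = 140, faces at x = -15 and +15 mm; 1 mm gaps, no finger fits between them. Cheeks beside the row are 75 mm high.
- lip_mid (a point): Middle of the top of the front lip, a 3 mm sheet just in front of the cartons' feet (rack x = -17 to -20 mm), 6 mm higher than the feet. Behind the feet is a plate (x = 17.5 to 20.5 mm), 34 mm higher than the feet; behind the row above this plate all is empty back to x = 100 mm.
- rail_mid (a point): Middle of the round 8 mm steel rail in front of the row (rack x = -50, z = 65 mm, along y, bent back to the cheeks at its ends). A carton tipped forward rests on it stably by itself, leaning 0.5 to 0.65 rad (about 33 degrees) to the front, foot behind the lip, top some 60 mm in front of its neighbours.
- shelf_edge_mid (a point): Middle of the lower front edge of the fixed shelf (rack x = 25, z = 210 mm); the shelf is 5 mm thick and runs back to x = 110 mm on side posts (from x = 38 mm). It roofs the space behind the row, not the cartons: fingers reach behind the cartons' tops only tilted, with the gripper leaning to the front.
- taped_carton: The wanted carton: closed, blue, with a 22 mm band of yellow tape round it near the top and a yellow strip over the top. 30 (x) x 31 (y) x 130 (z) mm, 0.15 to 0.31 kg, rigid, loose. Origin at the centre of its foot, z along its length to the top, x as the rack's x at the start. It stands in one of the three inner places of the row.
- scale: Light-grey bench counting scale, fixed, 150 wide x 166 deep x 58 mm high. Origin: worktop level; x from its front to its back, z up. At the back a flat steel pan, x = -26 to 86 mm. In front a black panel sloping 30 degrees, face up and to the front (normal -0.5, 0, 0.866), with three membrane keys in a row 42 mm apart: green (y = +42), grey (0), grey (-42 mm), display above them.
- pan_center (a point): Centre of the top face of the pan, 112 (x) x 150 (y) mm, 58 mm above the worktop; axes as the scale's. Between the scale and the rack a fixed key machine with levers stands on the worktop (world x from 0.45, y -0.32 to 0.07 m, mostly 0.25 m high, its lamp at the back higher): pass over it high or in front of it.
- count_key_top (a point): Centre of the top face of the green membrane key, 20 (up the slope) x 26 mm, standing 3 mm proud of the panel. z of this point's frame is the panel's normal, pointing out; y across the panel to the left.
- count_key (a joint): Travel of the green membrane key into the panel (m): 0 free, rigid stop at 0.002; stiff spring, 2500 N/m. It registers at 0.0012, that is about 3 N; press no harder than 60 N.
- grey_key_1 (a joint): Travel of the middle, grey membrane key; as the green one.
- grey_key_2 (a joint): Travel of the right, grey membrane key (seen from the front); as the green one.
- blue_carton_1: One of the four plain blue cartons in the row (no tape), 30 x 31 x 130 mm, about 0.22 kg, loose. Origin at the centre of its foot, z up its length.
- blue_carton_2: One of the four plain blue cartons in the row (no tape), 30 x 31 x 130 mm, about 0.22 kg, loose. Origin at the centre of its foot, z up its length.
- blue_carton_3: One of the four plain blue cartons in the row (no tape), 30 x 31 x 130 mm, about 0.22 kg, loose. Origin at the centre of its foot, z up its length.
- blue_carton_4: One of the four plain blue cartons in the row (no tape), 30 x 31 x 130 mm, about 0.22 kg, loose. Origin at the centre of its foot, z up its length.
- tape_roll: Black tape roll lying loose on the rack's shelf, 62 mm across, 19 mm high; origin under its centre. A bystander.
- pin_tin: Flat blue tin lying loose on the rack's shelf, 67 x 98 x 23 mm; origin under its centre. A bystander.
- oil_bottle: Small oil bottle with a red nozzle standing loose on the worktop to the left of the rack, 42 mm across, 131 mm high; origin under its centre. A bystander.

How it is judged:
By the outcome, as a careful person would: the job done as asked, in the order asked, and still so for the second after the job is handed in, with the robot touching nothing.
It also fails if it takes over 64 s, if anything falls off the work surface, if the arm or the gripper's body presses on something with over 40 N, if the wrist force passes 120 N, or if a joint passes its speed limit or range.

## Robot

A 7-joint arm with a two-finger parallel gripper is mounted at the origin on a cart in front of the work surface, level with it; the furniture and walls round the work are solid. World frame = base frame: x ahead of the robot, y to its left, z up, the work surface at z = 0. Lengths are in m, angles in rad, forces in N, time in s.
With the tool pointing down it reaches from about 0.4 to 0.9 m from the base axis. Payload 5.6 kg.
Tool frame: the origin (TCP) lies midway between the tips of the shut fingers; the grasp point (between the pads) lies 19 mm behind it; z points along the fingers, y is the line along which they close (so a half turn about z gives the same grasp; the last joint's range is limited). The gripper opens to 92 mm and grips with 3 to 60 N. Pads are 20 mm wide; open, the fingers measure 128 mm over their backs; the gripper's body (75 mm by 189 mm) begins 69 mm behind the grasp point.
Start: joints at [1.258, 0.468, -0.012, 1.603, 0.006, 1.071, -0.056], TCP at [0.173, -0.627, 0.215] pointing down, gripper open.
Joint ranges: [-2.53, 2.53], [-0.31, 2.02], [-1.57, 1.55], [0.28, 2.44], [-1.29, 4.43], [0.15, 1.84], [-2.92, 2.92]. Speed limits (rad/s): [2.57, 2.57, 3.14, 3.14, 3.14, 3.14, 3.14].

## Interface

Orientations are given as a 3x3 rotation matrix whose columns are the frame's x, y, z axes.
In Python, from station import env, effector, solver, viewer, workorder, search_frame, tip_of gives the robot as it stands. Calls block until the motion is done:
- env.reach(position, orientation): joint-space move of the TCP to a pose.
- env.movel(position, frame=None, rate=0.15): straight line of the TCP; frame=None keeps the orientation; rate is the mean speed in m/s.
- env.goto_joints(angles): joint-space move.
- effector.release() and effector.grasp(squeeze=None): open the fingers fully, or close them until they stop; squeeze is the grip in N (None keeps the last).
- env.pause(seconds).
- solver.inverse_kinematics(position, orientation): joint angles nearest the present ones, or None.
- env.sense(): the state.
- viewer.read_camera(name): name is "scene" or "top"; returns (picture, depth): 480x640x3 uint8, red, green, blue; 480x640 float32, m along the optical axis (not along the pixel's ray), 0 where there is no reading.
- viewer.camera_info(name): a dict with "intrinsics" (3x3 intrinsics, pixels), "eye" and "rotation" of the camera in the world. Camera axes: x right, y up, looking along -z (the intrinsics and any distortion apply to the point x, -y, -z); pixel columns grow to the right and rows downward; lengths in m; the calibration is good to about 2 mm. A picture is of the moment at which its call begins. camera_info takes no time and is no camera call.
A pose or a line that the arm cannot do raises env.PlanningError and nothing moves.
- workorder.finish_job(): hands the job in; it is judged then, once.
Trained networks look in the newest picture that a camera, given by its name, has taken for a name from the list of things; names that differ only in an ending like _2 or _b are one class to them, and where a whole thing is asked for, a point or a joint stands for the part that bears it (a point fixed in the world has none). Each returns a list of dicts, best first, with "score" (0 to 1); they miss things now and then, are a little off and sometimes report something else, mostly with a low value. They report only what shows in the picture. A call takes as long as a camera call.
- search_frame(camera, name): "at" ([x, y, z] in m, in world coordinates, good to about 4 mm: the middle of the surface that is visible of it).
- tip_of(camera, name): "at" ([x, y, z] in m, in world coordinates, good to about 4 mm: a listed point, or the origin of a listed thing).
The state is a dict: "t": time; "joint_positions": joint angles; "joint_velocities": joint speeds; "tau": joint torques, N m; "ee_pos": TCP position; "tcp_rot": TCP orientation; "wrist_force": force on the tool from outside, world axes, zero at the start; "moment": the same for the moment, N m; "gripper_width": finger opening in m; "grasp_force": force on a finger pad.
Only numpy, scipy, OpenCV 4.12 (cv2) and the standard library are available. Lean on these libraries where they do the work, as an engineer would, in place of code of your own. Each camera call takes 0.05 s, during which the arm holds its last target. There are 200 camera calls.

## Working session

There is one attempt and no reset: what is moved stays moved. The work goes in short steps, each a Python script; the robot and the scene stay as the last script left them, time stands still between calls to the robot, and variables do not carry over. Pictures are saved under pics/ and viewed, at most 11 in all, crops included, and the job is handed in when it is done.

```bash
ls; mkdir -p pics; python3 - <<'E'
from station import env, effector, solver, viewer, workorder, search_frame, tip_of
import cv2,numpy as np
np.set_printoptions(precision=4,suppress=True)
for c in ["scene","top"]:
    p,d=viewer.read_camera(c); cv2.imwrite(f"pics/{c}0.png",p[:,:,::-1]); np.savez(f"pics/{c}0.npz",p=p,d=d)
    i=viewer.camera_info(c); print(c,i["eye"],i["rotation"].tolist() if hasattr(i["rotation"],'tolist') else i["rotation"],i["intrinsics"], i.keys())
    for n in ["rack","lip_mid","rail_mid","shelf_edge_mid","taped_carton","scale","pan_center","count_key_top","blue_carton_1","tape_roll","pin_tin","oil_bottle"]:
        print(n,[(np.round(r["at"],4).tolist(),round(r["score"],2)) for r in tip_of(c,n)[:5]])
    print("sf",[(np.round(r["at"],4).tolist(),round(r["score"],2)) for r in search_frame(c,"taped_carton")[:3]])
s=env.sense(); print(s)
E
```

```text
pics
station.py
scene [-0.1998  0.1451  1.2719] [[-0.2628896784553302, 0.7778500856228825, -0.5708224428472723], [-0.9648258195289405, -0.21170230511338214, 0.1558629910530031], [0.0003936139747976454, 0.5917190028266415, 0.8061441972512634]] [[502.1044   0.     316.9521]
 [  0.     502.1044 245.5279]
 [  0.       0.       1.    ]] dict_keys(['intrinsics', 'eye', 'rotation'])
rack [([0.5901, 0.2107, -0.0041], 0.79), ([0.5888, 0.182, 0.0108], 0.4)]
lip_mid [([0.5691, 0.2042, 0.0131], 0.61)]
rail_mid [([0.5372, 0.1949, 0.0649], 0.67), ([0.6071, 0.217, 0.2138], 0.66)]
shelf_edge_mid [([0.607, 0.2174, 0.2088], 0.94), ([0.5692, 0.2017, 0.0183], 0.29)]
taped_carton [([0.5819, 0.2134, 0.0102], 0.58)]
scale [([0.5282, -0.4405, -0.0015], 0.76), ([0.4776, -0.386, 0.028], 0.29)]
pan_center [([0.5624, -0.4489, 0.0568], 0.69)]
count_key_top [([0.4764, -0.3883, 0.0297], 0.6)]
blue_carton_1 [([0.5933, 0.1817, 0.0074], 0.72), ([0.5695, 0.2748, 0.0118], 0.67), ([0.5703, 0.2398, 0.0085], 0.64), ([0.605, 0.1511, 0.0116], 0.58)]
tape_roll [([0.6272, 0.2783, 0.218], 0.66)]
pin_tin [([0.6567, 0.1921, 0.21
[... 1225 characters left out ...]
], 0.96), ([0.5805, 0.2093, 0.0124], 0.4)]
oil_bottle [([0.5024, 0.3791, 0.0024], 0.75)]
sf []
{'t': 1.4, 'joint_positions': array([ 1.258 ,  0.4675, -0.0116,  1.6027,  0.006 ,  1.0714, -0.0563]), 'joint_velocities': array([-0.0002,  0.0005,  0.0018, -0.0014, -0.0002,  0.0005,  0.0015]), 'tau': array([  0.0009, -52.0406,  -0.012 , -24.4046,  -0.0567,   0.0115,
         0.    ]), 'ee_pos': array([ 0.1732, -0.6265,  0.2146]), 'tcp_rot': array([[ 0.9639,  0.2664, -0.    ],
       [ 0.2664, -0.9639, -0.    ],
       [-0.    ,  0.    , -1.    ]]), 'wrist_force': array([0.27  , 0.3506, 0.2921]), 'moment': array([ 0.0102, -0.0011, -0.0191]), 'grasp_force': 0.0, 'gripper_width': 0.09174171772013007}
```

View pics/scene0.png

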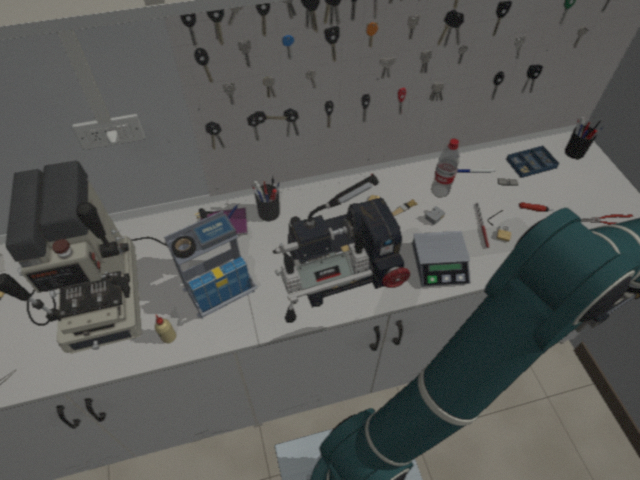

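View pics/top0.png

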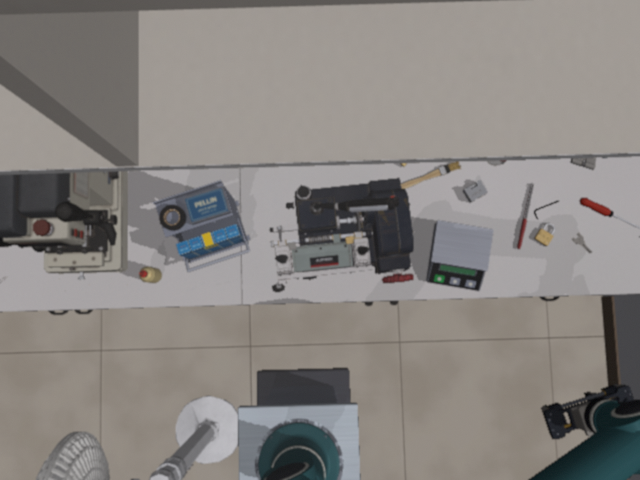

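```bash
cat > h.py <<'E'
import numpy as np
def cloud(c,d,i):
    K=np.array(i["intrinsics"]);v,u=np.mgrid[:480,:640]
    P=np.stack([(u-K[0,2])/K[0,0]*d,-(v-K[1,2])/K[1,1]*d,-d],-1)
    return P@np.array(i["rotation"]).T+np.array(i["eye"])
E
python3 - <<'E'
from station import viewer
from h import *
import cv2
for c in ["scene","top"]:
    z=np.load(f"pics/{c}0.npz");d=z["d"];p=z["p"].astype(int);P=cloud(c,d,viewer.camera_info(c))
    r0=np.array([.583,.209]);a=.29
    L=(P[...,:2]-r0)@np.array([[np.cos(a),-np.sin(a)],[np.sin(a),np.cos(a)]]);Z=P[...,2]
    R,G,B=p[...,0],p[...,1],p[...,2]
    t=(d>0)&(np.abs(Z-.140)<.006)&(abs(L[...,1])<.1)&(abs(L[...,0])<.04)
    blue=t&(B>R+25); yel=t&(R>B+50)
    for n,m in [("tops",t),("blue",blue),("yel",yel)]:
        if m.sum()>5:
            rect=cv2.minAreaRect(P[m][:,:2].astype(np.float32)*1000); print(c,n,m.sum(),rect,np.percentile(L[m],[2,50,98],axis=0).round(4).tolist(),np.median(Z[m]))
    # shelf top (bystanders excluded), pan
    m=(d>0)&(abs(Z-.215)<.004)&(abs(L[...,1])<.12)&(L[...,0]>0)&(L[...,0]<.13)
    print("shelf",m.sum(),np.percentile(L[m],[1,50,99],axis=0).tolist(),np.median(Z[m]))
    m=(d>0)&(abs(Z-.058)<.006)&(abs(P[...,0]-.56)<.12)&(abs(P[...,1]+.447)<.12)
    print("pan",m.sum(),cv2.minAreaRect(P[m][:,:2].astype(np.float32)*1000),np.median(Z[m]))
    g=(d>0)&(G>R+40)&(G>B+20)&(abs(P[...,0]-.476)<.04)&(abs(P[...,1]+.387)<.04)
    if g.sum()>5: print("green",g.sum(),P[g].mean(0),np.ptp(P[g],axis=0))
E
```

```text
scene tops 626 ((582.7798461914062, 213.91079711914062), (53.10237121582031, 167.36952209472656), 9.135517120361328) [[-0.0151, -0.0749], [-0.0003, 0.0036], [0.0173, 0.0776]] 0.14049828747157367
scene blue 472 ((583.3931884765625, 209.14730834960938), (35.3368034362793, 158.43722534179688), 16.67102813720703) [[-0.0147, -0.0754], [0.001, 0.0144], [0.0166, 0.076]] 0.1405049287645559
scene yel 76 ((583.8064575195312, 208.1354217529297), (35.01661682128906, 19.930944442749023), 20.272611618041992) [[-0.0132, -0.0102], [0.0033, -0.0011], [0.0175, 0.0083]] 0.1412969952625589
shelf 496 [[0.025590068585514235, -0.07892673636297182], [0.04061211805365164, 0.02958023976181383], [0.11131040069168241, 0.08432919104942385]] 0.2153202878429752
pan 1498 ((554.2186889648438, -444.6154479980469), (152.14988708496094, 125.82770538330078), 78.6674575805664) 0.05820681509378667
green 45 [ 0.47448734 -0.38789521  0.02942288] [0.01985888 0.02668178 0.01384582]
top tops 722 ((588.4192504882812, 206.5953369140625), (32.33821105957031, 161.10171508789062), 17.213315963745117) [[-0.0107, -0.0811], [0.0043, -0.0043], [0.0197, 0.0724]] 0.14054030083019975
top blue 602 ((588.3250732421875, 206.56036376953125), (32.28418731689453, 161.1314239501953), 17.3453311920166) [[-0.0103, -0.0815], [0.0041, -0.0167], [0.0193, 0.0731]] 0.1404846755623782
top yel 97 ((588.40478515625, 207.44940185546875), (31.914400100708008, 20.7977294921875), 18.356903076171875) [[-0.0111, -0.0129], [0.0055, -0.0027], [0.0206, 0.0069]] 0.1413790097463492
shelf 662 [[0.029774096104358196, -0.08772544688321866], [0.07258436192120447, 0.02542530475806045], [0.11298484164406843, 0.08007563354475941]] 0.2153638004320575
pan 2183 ((556.7078247070312, -447.7456359863281), (151.16165161132812, 127.15143585205078), 78.86046600341797) 0.05838514260397387
green 56 [ 0.47844576 -0.38942298  0.0289805 ] [0.01868166 0.02580563 0.02217874]
```

The pictures show the taped carton in the middle place: yellow at about (217,272) in scene and (208,240) in top. The scale is at (440,258) in scene, with its green key as the left one. This fits the networks' reports.

```bash
cat >> h.py <<'E'
from station import env, effector, solver, viewer, workorder, search_frame, tip_of
np.set_printoptions(precision=4,suppress=True)
RO=np.array([.585,.2095,0]);RA=.297
SO=np.array([.5605,-.4465,.058]);SA=-.196
def Rz(a): c,s=np.cos(a),np.sin(a); return np.array([[c,-s,0],[s,c,0],[0,0,1.]])
def rk(x,y,z): return RO+Rz(RA)@np.array([x,y,z])
def tool(yaw,th,side,sg=1):
    t=np.array([np.sin(th),0,-np.cos(th)]);n=np.array([np.cos(th),0,np.sin(th)])
    y=sg*(np.array([0,1.,0]) if side else n)
    return Rz(yaw)@np.stack([np.cross(y,t),y,t],1)
def st():
    s=env.sense();print("t %.1f"%s["t"],s["ee_pos"],"F",s["wrist_force"],"w %.4f g %.1f"%(s["gripper_width"],s["grasp_force"]));return s
def hook(d,g,th=.55):
    t=np.array([np.sin(th),0,-np.cos(th)]);n=np.array([np.cos(th),0,np.sin(th)])
    return rk(*(np.array([.015,0,.14])+d*t+(g-.046)*n))
def side(s,lean,y=0):   # TCP on carton's axis at s from the foot
    return rk(*(np.array([-.017-s*np.sin(lean)+.015*np.cos(lean),y,.010+s*np.cos(lean)+.015*np.sin(lean)])))
E
python3 - <<'E'
from h import *
for sg in (1,-1):
    R=tool(RA,.55,0,sg)
    for p in (hook(-.13,.008),hook(.012,.008),hook(.012,.008)+Rz(RA)@[-.07,0,0]): print("hook",sg,p,solver.inverse_kinematics(p,R))
    R=tool(RA,.57,1,sg)
    for s in (.2,.08): print("side",sg,solver.inverse_kinematics(side(s,.57),R))
    for y in (SA,SA+1.5708): print("place",sg,solver.inverse_kinematics(SO+[0,0,.1],tool(y,0,1,sg)))
    print("via",solver.inverse_kinematics([.35,-.25,.45],tool(-.6,.0,0,sg)))
# tin front / roll front from top cloud
z=np.load("pics/top0.npz");P=cloud("top",z["d"],viewer.camera_info("top"));L=(P-RO)@Rz(RA)
m=(z["d"]>0)&(L[...,2]>.225)&(L[...,2]<.26)&(abs(L[...,1])<.05)&(L[...,0]>0)&(L[...,0]<.12);print(np.percentile(L[m],[1,50,99],axis=0))
E
```

```text
hook 1 [0.5034 0.1845 0.231 ] [ 0.4038  0.092  -0.8863  2.2361  0.4901  0.3373 -0.586 ]
hook 1 [0.5744 0.2062 0.1099] [-0.0486  0.4141 -0.4538  2.193   1.5157  0.2409 -1.5667]
hook 1 [0.5074 0.1858 0.1099] [ 0.4786  0.5526 -1.0993  2.3192  1.7061  0.5471 -1.6659]
side 1 [ 0.3584  0.1315 -0.8659  2.3499  0.9641  0.2384  0.5   ]
side 1 [ 0.4585  0.704  -1.1024  2.2699  1.839   0.6537 -0.1402]
place 1 [ 1.0111  0.7263 -0.6162  1.4347  0.4404  1.1202  1.6965]
place 1 [ 0.418   0.6436  0.3183  1.4837 -0.2183  1.0493 -2.5518]
via [ 0.9238 -0.0628 -0.3539  1.7268 -0.0219  1.4737 -0.0273]
hook -1 [0.5034 0.1845 0.231 ] [ 0.4038  0.092  -0.8863  2.2361  0.4901  0.3373  2.5556]
hook -1 [0.5744 0.2062 0.1099] [-0.2368  0.3822 -0.2342  2.2046  1.4796  0.1568  1.5739]
hook -1 [0.5074 0.1858 0.1099] [ 0.4786  0.5526 -1.0993  2.3192  1.7061  0.5471  1.4757]
side -1 [-0.9281  0.0308  0.458   2.4173  0.5491  0.1569 -2.268 ]
side -1 [-0.2564  0.3917 -0.2247  2.3083  2.1988  0.2006  2.4086]
place -1 [ 0.6337  0.6327 -0.0118  1.4658  0.0081  1.0431 -1.1466]
place -1 [ 0.8256  0.6596 -0.3085  1.4498  0.2143  1.0654  0.2779]
via [-0.6749 -0.3041  0.9785  1.7919  0.2513  1.5247  2.8114]
[[ 0.0332 -0.0491  0.2255]
 [ 0.0686 -0.0103  0.2377]
 [ 0.1123  0.0487  0.2452]]
```

```bash
python3 - <<'E'
from h import *
R=tool(RA,.55,0,1)
env.reach([.35,-.25,.45],tool(-.6,0,0,1)); st()
for a in (.2,.17,.14,.12):
    if solver.inverse_kinematics(hook(-a,.008),R) is not None: break
print(a)
env.reach(hook(-a,.008),R); s=st(); print(s["joint_positions"])
try: env.movel(hook(.012,.008),R,rate=.08)
except env.PlanningError as e: print("no",e)
s=st(); print(s["joint_positions"])
for c in("scene","top"):
    import cv2
    p,d=viewer.read_camera(c); cv2.imwrite(f"pics/{c}1.png",p[:,:,::-1])
a=cv2.imread("pics/scene1.png")[180:380,120:320];b=cv2.imread("pics/top1.png")[150:350,110:310]
cv2.imwrite("pics/c1.png",cv2.resize(np.hstack([a,b]),(800,400)))
E
```

```text
t 3.1 [ 0.3495 -0.2511  0.4492] F [-0.8836 -0.1235 -0.4879] w 0.0917 g 0.0
0.2
t 4.8 [0.4691 0.1732 0.2912] F [-0.4497 -0.3853  0.6841] w 0.0920 g 0.0
[ 0.8149 -0.2135 -1.1057  2.2197 -0.369   0.4874  0.2404]
no the arm cannot follow that straight line within its joint ranges
t 4.8 [0.4691 0.1732 0.2912] F [-0.4497 -0.3853  0.6841] w 0.0920 g 0.0
[ 0.8149 -0.2135 -1.1057  2.2197 -0.369   0.4874  0.2404]
```

View pics/c1.png

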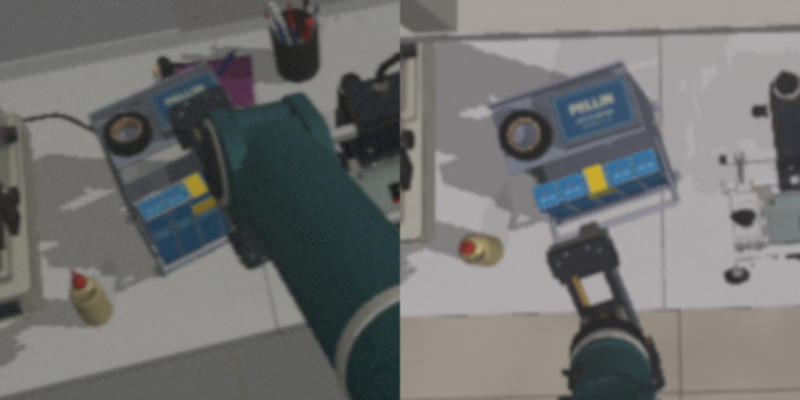

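```bash
python3 - <<'E'
from h import *
for th in (.45,.55):
  for sg in (1,-1):
    R=tool(RA,th,0,sg)
    for d in (-.2,-.16,-.12,-.08,-.04,.012): print(th,sg,d,solver.inverse_kinematics(hook(d,.008,th),R))
    print("pulled",solver.inverse_kinematics(hook(.012,.008,th)+Rz(RA)@[-.07,0,0],R))
E
python3 - <<'E'
from h import *
th=.45;R=tool(RA,th,0,1)
def tryl(p):
    try: env.movel(p,R,rate=.1); return True
    except env.PlanningError as e: print("no",str(e)[:60]); return False
env.reach(hook(-.12,.007,th),R); print(st()["joint_positions"])
ok=tryl(hook(.012,.007,th))
if not ok:
    for d in (-.08,-.04,.012): print(d,solver.inverse_kinematics(hook(d,.007,th),R))
    if tryl(hook(-.08,.007,th)): ok=tryl(hook(.012,.007,th))
s=st();print(ok,s["joint_positions"])
E
```

```text
t 5.8 [0.5157 0.1883 0.2311] F [ 0.657  -0.4864 -0.1   ] w 0.0917 g 0.0
[ 0.4536  0.1836 -0.9658  2.1331  0.4833  0.5012 -0.5529]
t 7.2 [0.5709 0.2052 0.1128] F [-0.1367  0.3359  0.3686] w 0.0920 g 0.0
True [ 0.0537  0.4367 -0.5744  2.1222  1.0186  0.3385 -1.051 ]
```

```bash
cat >> h.py <<'E'
import cv2
def snap(n):
    a=viewer.read_camera("scene")[0][180:380,120:320,::-1];b=viewer.read_camera("top")[0][150:350,110:310,::-1]
    cv2.imwrite(f"pics/{n}.png",cv2.resize(np.hstack([a,b]),(800,400),interpolation=cv2.INTER_CUBIC))
E
python3 - <<'E'
from h import *
snap("c2"); p=env.sense()["ee_pos"]
try:
  for k in (.012,.024): env.movel(p+Rz(RA)@[-k,0,0],None,rate=.06); st()
except env.PlanningError as e: print(e)
snap("c3"); print(env.sense()["joint_positions"])
a=cv2.imread("pics/c2.png");b=cv2.imread("pics/c3.png");cv2.imwrite("pics/c23.png",np.vstack([a[:300],b[:300]]))
E
```

```text
t 7.7 [0.5591 0.2013 0.113 ] F [1.1468 0.6007 0.4404] w 0.0919 g 0.1
t 8.0 [0.5475 0.1979 0.1127] F [-0.6453 -0.6402  0.1379] w 0.0918 g 0.0
[ 0.0483  0.3992 -0.5653  2.1754  1.0347  0.3136 -1.0853]
```

View pics/c23.png

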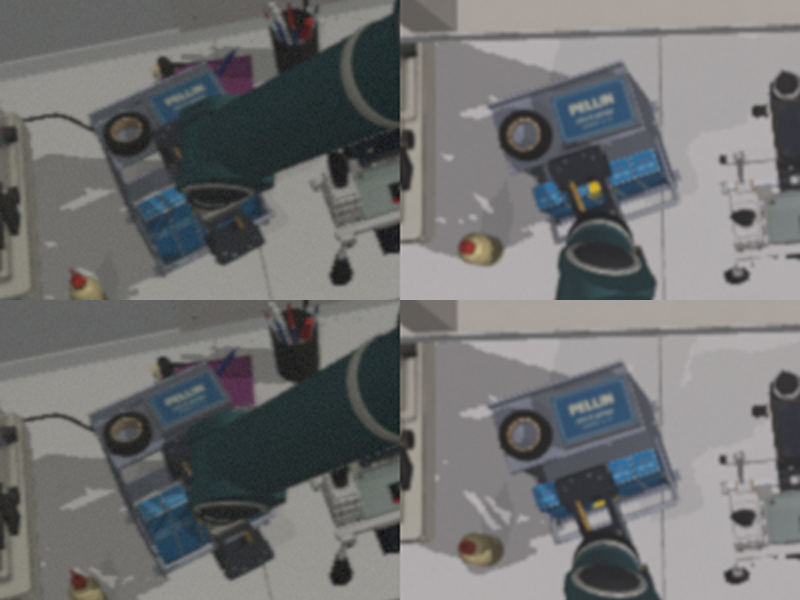

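The hooked carton is tipping: its yellow top has moved forward between the fingers (about (600,505) in the lower right tile), and the neighbours are still in line. I'll keep pulling.

```bash
python3 - <<'E'
from h import *
p=env.sense()["ee_pos"]
try:
  for k in (.02,.045): env.movel(p+Rz(RA)@[-k,0,0],None,rate=.07); st()
except env.PlanningError as e: print(e)
R=env.sense()["tcp_rot"]; p=env.sense()["ee_pos"]
for b in (.14,.1,.07):
  try: env.movel(p-b*R[:,2],None,rate=.15); print("back",b); break
  except env.PlanningError as e: print(e)
print(st()["joint_positions"])
for th in (.5,.57):
 for sg in (1,-1):
  for s in (.2,.16,.12,.08): print(th,sg,s,solver.inverse_kinematics(side(s,.57),tool(RA,th,1,sg)))
for c in ("scene","top"):
    viewer.read_camera(c)
    print(c,[(np.round(r["at"],4),r["score"]) for r in tip_of(c,"taped_carton")[:2]])
    print(c,[(np.round(r["at"],4),r["score"]) for r in tip_of(c,"blue_carton_1")[:5]])
snap("c4")
E
```

```text
t 8.6 [0.5286 0.1921 0.113 ] F [-0.3683  0.1683  0.5724] w 0.0922 g 0.0
t 9.1 [0.505  0.1849 0.1131] F [0.571  0.1474 0.4711] w 0.0919 g 0.0
back 0.14
t 10.4 [0.4466 0.1671 0.2389] F [ 0.1414 -0.0977 -0.2693] w 0.0918 g 0.0
[ 0.6243 -0.0531 -1.0353  2.2597  0.0174  0.4625 -0.1374]
0.5 1 0.2 [ 0.5045  0.1857 -1.0259  2.2939  0.7911  0.3448  0.6958]
0.5 1 0.16 [ 0.4099  0.322  -0.9668  2.2811  1.1621  0.3753  0.3587]
0.5 1 0.12 [ 0.2498  0.3982 -0.8017  2.2639  1.3782  0.3563  0.1567]
0.5 1 0.08 [ 0.0365  0.4439 -0.5581  2.2433  1.5683  0.287  -0.0432]
0.5 -1 0.2 [ 0.2827  0.1325 -0.784   2.3025  0.6326  0.3034 -2.3124]
0.5 -1 0.16 [-0.0255  0.2065 -0.4742  2.3022  0.8466  0.2346 -2.5294]
0.5 -1 0.12 [-0.2496  0.286  -0.2298  2.2919  1.0871  0.1576 -2.7744]
0.5 -1 0.08 None
0.57 1 0.2 [ 0.4418  0.1497 -0.9549  2.3467  1.0138  0.2555  0.4599]
0.57 1 0.16 [ 0.2524  0.2574 -0.7848  2.3378  1.4225  0.2729  0.0682]
0.57 1 0.12 [ 0.0553  0.3363 -0.5778  2.3227  1.7389  0.2636 -0.2433]
0.57 1 0.08 [-0.0592  0.4242 -0.4503  2.2963  2.0164  0.2743 -0.5115]
0.57 -1 0.2 [ 0.0686  0.0903 -0.5657  2.363   0.8238  0.2016 -2.5259]
0.57 -1 0.16 None
0.57 -1 0.12 [-0.2612  0.2849 -0.224   2.3412  1.8587  0.1557  2.7325]
0.57 -1 0.08 [-0.4403  0.3782 -0.015   2.3197  2.503   0.1502  2.0742]
scene [(array([0.5884, 0.2166, 0.0158]), 0.68), (array([0.6074, 0.2166, 0.2099]), 0.35)]
scene [(array([0.5735, 0.2428, 0.0108]), 0.81), (array([0.5725, 0.2759, 0.0102]), 0.62)]
top [(array([0.5838, 0.212 , 0.021 ]), 0.82)]
top [(array([0.602 , 0.1491, 0.0124]), 0.81), (array([0.563 , 0.2702, 0.0109]), 0.77), (array([0.5746, 0.2379, 0.0099]), 0.59), (array([0.5935, 0.1778, 0.0125]), 0.5)]
```

View pics/c4.png

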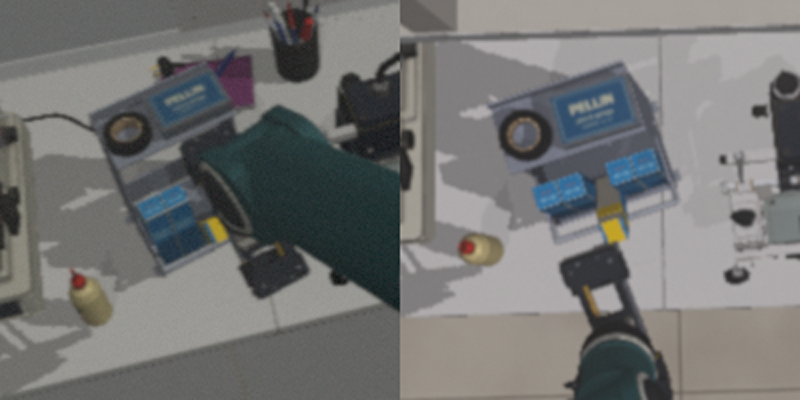

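```bash
python3 - <<'E'
from h import *
for c in("scene","top"):
    p,d=viewer.read_camera(c);p=p.astype(int);P=cloud(c,d,viewer.camera_info(c));L=(P-RO)@Rz(RA)
    m=(d>0)&(p[...,0]>p[...,2]+35)&(p[...,0]>80)&(abs(L[...,1])<.03)&(L[...,0]<-.02)&(L[...,0]>-.11)&(L[...,2]>.08)&(L[...,2]<.17)
    l=L[m]; print(c,len(l),np.percentile(l,[2,50,98],axis=0))
    # split by height->plane normal of top face via svd on highest connected part
    from itertools import product
    best=None
    for k in range(300):
        q=l[np.random.choice(len(l),3,False)];n=np.cross(q[1]-q[0],q[2]-q[0]);n/=np.linalg.norm(n)+1e-9
        i=abs((l-q[0])@n)<.002
        if best is None or i.sum()>best.sum(): best=i
    for nm,i in(("A",best),("B",~best)):
        if i.sum()>8: q=l[i];n=np.linalg.svd(q-q.mean(0))[2][2];print(nm,i.sum(),q.mean(0),n*np.sign(n[2]))
lean=.57;print("expected top centre",[-.017-.13*np.sin(lean)+.015*np.cos(lean),0,.01+.13*np.cos(lean)+.015*np.sin(lean)])
E
```

```text
scene 71 [[-0.0817 -0.003   0.1157]
 [-0.0685  0.0036  0.1278]
 [-0.043   0.0118  0.1366]]
A 35 [-0.0686  0.0028  0.1274] [-0.4982 -0.1027  0.861 ]
B 36 [-0.0653  0.0046  0.1259] [-0.1281  0.9868  0.099 ]
top 158 [[-0.0767 -0.0181  0.1032]
 [-0.0559 -0.0038  0.1218]
 [-0.0304  0.0094  0.1362]]
A 50 [-0.0437 -0.005   0.1203] [0.7185 0.1985 0.6666]
B 108 [-0.0588 -0.0029  0.1229] [ 0.1765 -0.7457  0.6425]
expected top centre [np.float64(-0.07452365170798197), 0, np.float64(0.12754160750210447)]
```

```bash
python3 - <<'E'
from h import *
ln=.55;R=tool(RA,ln,1,1)
env.reach(side(.21,ln),R);print(st()["joint_positions"])
def tryl(s):
    try: env.movel(side(s,ln),R,rate=.12); return 1
    except env.PlanningError as e: print(s,e); return 0
tryl(.078) or (tryl(.14) and tryl(.078))
s=st();print(s["joint_positions"], "target",side(.078,ln)); snap("c5")
E
```

```text
t 11.7 [0.4761 0.1762 0.197 ] F [-1.0987 -0.3888  0.5003] w 0.0918 g 0.0
[ 0.5198  0.1318 -1.0241  2.3227  0.8001  0.2836  0.6726]
t 12.9 [0.5422 0.1962 0.085 ] F [ 0.6688 -0.0951 -0.4686] w 0.0918 g 0.0
[ 0.1226  0.4795 -0.6623  2.2675  1.8251  0.3532 -0.2732] target [0.542  0.1963 0.0843]
```

View pics/c5.png

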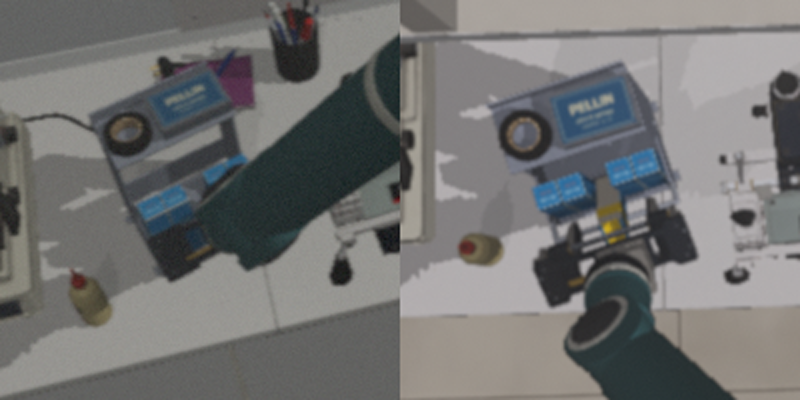

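```bash
python3 - <<'E'
from h import *
ln=.55;R=tool(RA,ln,1,1)
effector.grasp(35); st()
p=env.sense()["ee_pos"];tz=env.sense()["tcp_rot"][:,2]
def tryl(q,r=.1):
    try: env.movel(q,None,rate=r); return 1
    except env.PlanningError as e: print(e); return 0
if not tryl(p-.12*tz): print(tryl(p-.06*tz), tryl(p-.11*tz))
print(st()["joint_positions"]); snap("c6")
for y in (.25,.1,0): 
  for sg in(1,-1): print(y,sg,solver.inverse_kinematics([.36,y,.42],tool(RA,0.,1,sg)))
for sg in(1,-1): print(solver.inverse_kinematics([.36,-.2,.45],tool(SA,0.,1,sg)))
E
```

```text
t 14.0 [0.542  0.1963 0.0843] F [-0.5917  0.2573  0.7826] w 0.0306 g 35.0
t 15.3 [0.4818 0.1777 0.1863] F [ 0.4548 -0.7746 -2.4081] w 0.0310 g 35.0
[ 0.3574  0.1462 -0.866   2.3268  0.8796  0.2642  0.5902]
0.25 1 [ 1.035  -0.1053 -1.547   1.7321 -0.1066  1.4129  1.3728]
0.25 -1 [ 0.6204 -0.0036 -1.2547  1.7351 -0.0035  1.4077 -1.9076]
0.1 1 [ 0.2028 -0.1744 -0.4681  1.8741 -0.0792  1.4239  1.6203]
0.1 -1 [ 0.5158 -0.194  -0.7157  1.8625 -0.1281  1.4275 -1.4459]
0 1 [ 0.899  -0.2457 -0.7725  1.8816 -0.1721  1.4396  2.0323]
0 -1 [ 0.8247 -0.2341 -0.7208  1.8838 -0.1551  1.4367 -1.1354]
[ 1.0909 -0.0983 -0.5923  1.7468 -0.0551  1.4766  1.8809]
[ 1.5436 -0.1216 -0.9745  1.7316 -0.101   1.479  -1.185 ]
```

View pics/c6.png

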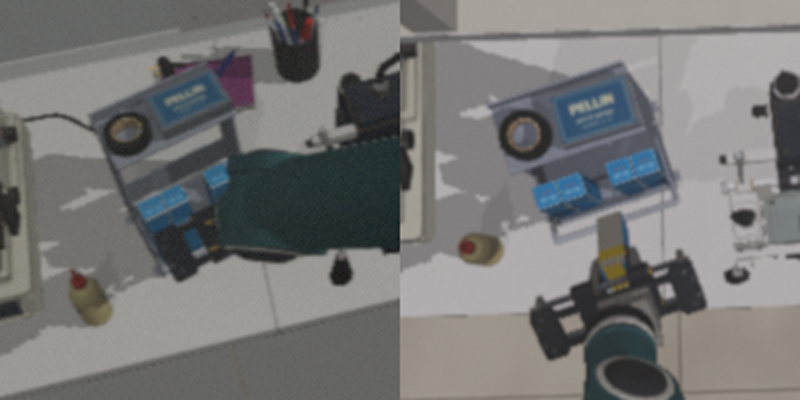

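The carton has been pulled free, hanging at (612,250) in the right tile, and the four others still stand in the rack. Next is the carry to the scale.

```bash
python3 - <<'E'
from h import *
env.reach([.40,.1,.42],tool(RA,0,1,1));st()
env.reach([.36,-.2,.45],tool(SA,0,1,1));st()
env.reach([.40,-.42,.40],tool(SA,0,1,1));st()
env.reach(SO+[0,0,.078+.09],tool(SA,0,1,1));s=st();print(s["joint_positions"])
tcp=s["ee_pos"]
for c in("scene","top"):
    p,d=viewer.read_camera(c);P=cloud(c,d,viewer.camera_info(c));L=(P-SO)@Rz(SA);q=p.astype(int)
    cv2.imwrite(f"pics/{c}7.png",p[:,:,::-1])
    m=(d>0)&(abs(L[...,0])<.06)&(abs(L[...,1])<.06)&(L[...,2]>.04)&(L[...,2]<.16)&(q[...,2]>q[...,0]+20)
    l=L[m];print(c,m.sum(),np.percentile(l,[2,50,98],axis=0) if len(l) else 0)
    for a in np.arange(.04,.16,.02):
        k=l[(l[:,2]>a)&(l[:,2]<a+.02)]
        if len(k)>3: print(a,len(k),k.mean(0),np.ptp(k,axis=0))
    print([(np.round(Rz(SA).T@(r["at"]-SO),4),r["score"]) for r in tip_of(c,"taped_carton")[:2]],[(r["at"],r["score"]) for r in tip_of(c,"pan_center")[:1]])
a=cv2.imread("pics/scene7.png")[150:350,360:560];b=cv2.imread("pics/top7.png")[150:350,360:560]
cv2.imwrite("pics/c7.png",cv2.resize(np.hstack([a,b]),(800,400),interpolation=cv2.INTER_CUBIC))
E
```

```text
t 16.6 [0.3998 0.0994 0.4194] F [-0.84   -0.3036 -2.1914] w 0.0311 g 34.6
t 17.8 [ 0.3606 -0.1986  0.4498] F [ 0.2348  0.7087 -1.16  ] w 0.0310 g 34.6
t 18.7 [ 0.4009 -0.4182  0.4008] F [ 0.8788  0.687  -1.3712] w 0.0311 g 34.6
t 19.6 [ 0.5605 -0.4472  0.2282] F [-0.4104  0.2065 -2.2267] w 0.0314 g 34.6
[ 0.924   0.6246 -0.4717  1.3804  0.2901  1.2023  1.7996]
scene 164 [[-0.0122 -0.0181  0.0638]
 [-0.0054 -0.0006  0.103 ]
 [ 0.0102  0.0132  0.1357]]
0.06 34 [-0.0019 -0.005   0.0722] [0.017  0.0311 0.0193]
0.07999999999999999 40 [-0.0034 -0.0022  0.0914] [0.021  0.0309 0.019 ]
0.09999999999999999 43 [-0.0051  0.0004  0.1101] [0.0225 0.0295 0.0191]
0.12 45 [-0.0072  0.0021  0.1296] [0.0222 0.0298 0.0192]
[(array([ 0.0115, -0.0038,  0.0582]), 0.8)] [([0.5622, -0.449, 0.0579], 0.55)]
top 3 [[0.0235 0.0061 0.0678]
 [0.0255 0.0071 0.0827]
 [0.0276 0.0081 0.0972]]
[(array([-0.0761,  0.7243,  0.1551]), 0.72), (array([-0.1373,  0.704 , -0.0444]), 0.65)] [([0.5598, -0.4473, 0.059], 0.97)]
```

View pics/c7.png

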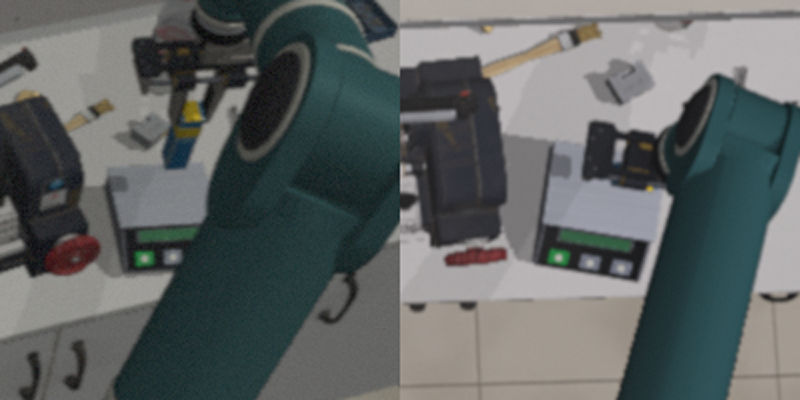

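```bash
cat > fit.py <<'E'
from h import *
from scipy.optimize import least_squares
def fit(zlo,zhi,cam="scene"):
    p,d=viewer.read_camera(cam);P=cloud(cam,d,viewer.camera_info(cam));L=(P-SO)@Rz(SA);q=p.astype(int)
    m=(d>0)&(abs(L[...,0])<.06)&(abs(L[...,1])<.06)&(L[...,2]>zlo)&(L[...,2]<zhi)&(abs(q[...,2]-q[...,0])>20)
    l=L[m]
    # two faces: front n=(-1,0,-a) thru x0-.015 ; left n=(0,1,b) thru y0+.0155 ; yaw w ; points on the lower envelope of both
    def res(v):
        x0,y0,a,b,w=v;k=Rz(w).T
        c=l-np.stack([x0+a*l[:,2],y0+b*l[:,2],0*l[:,2]],1);c=c@Rz(w)
        f=-c[:,0]-.015;s=c[:,1]-.0155
        return np.r_[np.maximum(f,s),.02*(np.array(v)-[0,0,0,0,0])]
    r=least_squares(res,[0,0,0,0,0],loss="soft_l1",f_scale=.002)
    e=res(r.x)[:len(l)];print(cam,len(l),"x0,y0 at pan level, lean x,y per z, yaw:",r.x,"rms",e.std(),"zmin",l[:,2].min())
    return r.x
E
python3 - <<'E'
from fit import *
fit(.055,.15)
fit(.055,.15)
E
```

```text
scene 176 x0,y0 at pan level, lean x,y per z, yaw: [ 0.0204 -0.0104 -0.1203  0.0616  0.0081] rms 0.0013826589682256268 zmin 0.05599800876583854
scene 178 x0,y0 at pan level, lean x,y per z, yaw: [ 0.0213 -0.0096 -0.1304  0.054   0.0259] rms 0.0014040258482117185 zmin 0.058872759257117484
```

```bash
python3 - <<'E'
from fit import *
R=tool(SA,-.12,1,1)
env.movel(SO+[0,0,.168],R,rate=.05);st()
v=fit(.05,.15)
env.movel(SO+[0,0,.168-.04],R,rate=.05);st()
v=fit(.012,.1)
E
```

```text
t 20.3 [ 0.5619 -0.4456  0.2251] F [-0.249  -0.5216 -2.3942] w 0.0313 g 34.6
scene 226 x0,y0 at pan level, lean x,y per z, yaw: [ 0.0021 -0.0067 -0.0058  0.0446 -0.003 ] rms 0.0015245594228342808 zmin 0.05447034238057374
t 21.3 [ 0.5608 -0.4466  0.1864] F [-0.3621 -0.5852 -1.5943] w 0.0311 g 34.6
scene 197 x0,y0 at pan level, lean x,y per z, yaw: [ 0.0011 -0.007  -0.0096  0.0609  0.0334] rms 0.0016357097223135058 zmin 0.01745281550684235
```

```bash
python3 - <<'E'
from h import *
p=env.sense()["ee_pos"].copy()
def fz(): return np.mean([env.sense()["wrist_force"][2] for _ in range(5)])
b=-2.1
for k in [.009,.012]+list(np.arange(.0135,.027,.0015)):
    env.movel(p-[0,0,k],None,rate=.02); env.pause(.1); f=fz(); print(round(k,4),round(f,2))
    if f>1.0: break
st()
E
```

```text
0.009 -1.8
0.012 -1.59
0.0135 -1.28
0.015 -1.9
0.0165 -1.7
0.018 5.68
t 23.8 [ 0.5614 -0.4469  0.17  ] F [ 0.7209 -0.559   5.6787] w 0.0314 g 34.6
```

```bash
python3 - <<'E'
from fit import *
p=env.sense()["ee_pos"].copy()
env.movel(p+[0,0,.0008],None,rate=.02);st()
effector.release();env.pause(.2)
R=env.sense()["tcp_rot"]
env.movel(env.sense()["ee_pos"]-.09*R[:,2],None,rate=.12);st()
fit(.005,.125)
env.reach([.40,-.40,.36],tool(SA,0,1,1));st()
for sg in(1,-1):
  for th in (0,.5236): print(sg,th,solver.inverse_kinematics([.47,-.388,.06],tool(SA,th,0,sg)))
for c in("scene","top"):
    p,d=viewer.read_camera(c);cv2.imwrite(f"pics/{c}8.png",p[:,:,::-1])
    for n in("count_key_top","pan_center","taped_carton"): print(c,n,[(np.round(r["at"],4),r["score"]) for r in tip_of(c,n)[:2]])
a=cv2.imread("pics/scene8.png")[150:350,360:560];b=cv2.imread("pics/top8.png")[150:350,360:560]
cv2.imwrite("pics/c8.png",cv2.resize(np.hstack([a,b]),(800,400),interpolation=cv2.INTER_CUBIC))
E
```

```text
t 24.1 [ 0.5611 -0.4467  0.17  ] F [-0.9627 -0.4739  0.052 ] w 0.0308 g 34.6
t 26.2 [ 0.5715 -0.4487  0.2591] F [ 0.3612 -0.4959 -0.6503] w 0.0920 g 0.0
scene 295 x0,y0 at pan level, lean x,y per z, yaw: [ 0.0013 -0.0056 -0.0085  0.0006  0.0088] rms 0.0016422895784650705 zmin 0.0059440870899710105
t 27.1 [ 0.4005 -0.4002  0.3595] F [0.2791 0.0455 0.3502] w 0.0916 g 0.0
1 0 [ 0.8058  0.6068 -0.2272  1.7983  0.188   0.7575  0.2847]
1 0.5236 [ 1.5273  0.7369 -0.9269  2.1124  1.2777  0.2578 -0.5308]
-1 0 [ 1.3757  0.9456 -1.1153  1.7609  0.9623  1.0919  2.8629]
-1 0.5236 [ 1.5273  0.7369 -0.9269  2.1124  1.2777  0.2578  2.6108]
scene count_key_top [(array([0.5873, 0.1817, 0.0097]), 0.54), (array([ 0.4758, -0.387 ,  0.0302]), 0.47)]
scene pan_center [(array([0.575 , 0.2373, 0.0068]), 0.38)]
scene taped_carton [(array([ 0.5618, -0.4488,  0.0584]), 0.67)]
top count_key_top [(array([ 0.4737, -0.3852,  0.0314]), 0.62)]
top pan_center [(array([ 0.5551, -0.446 ,  0.0616]), 0.96), (array([0.5656, 0.2038, 0.0169]), 0.32)]
top taped_carton [(array([ 0.5549, -0.4533,  0.0611]), 0.63)]
```

View pics/c8.png

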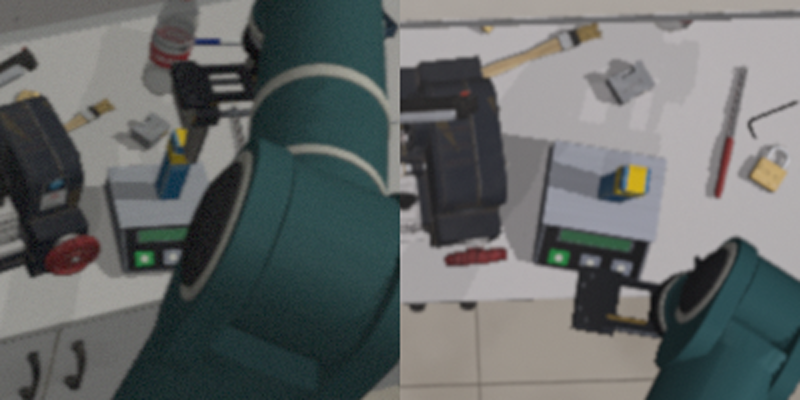

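```bash
python3 - <<'E'
from h import *
effector.grasp(10); st()
K=np.array([.4753,-.3868,.0305]);th=np.pi/6
for sd in(1,0):
  for sg in(1,-1):
    R=tool(SA,th,sd,sg);print(sd,sg,[solver.inverse_kinematics(K-a*R[:,2],R) for a in(.08,.0)])
R=tool(SA,th,1,1);t=R[:,2]
env.reach(K-.08*t,R);st()
try:
    env.movel(K-.012*t,R,rate=.08)
except env.PlanningError as e: print(e)
s=st();print(s["joint_positions"])
a=viewer.read_camera("scene")[0][150:350,360:560,::-1];b=viewer.read_camera("top")[0][150:350,360:560,::-1]
cv2.imwrite("pics/c9.png",cv2.resize(np.hstack([a,b]),(800,400),interpolation=cv2.INTER_CUBIC))
E
```

```text
t 28.8 [ 0.4  -0.4   0.36] F [ 0.2815  0.068  -0.649 ] w 0.0003 g 0.0
1 1 [array([ 1.7243,  0.7226, -1.1259,  2.1594,  1.1605,  0.3523,  1.183 ]), array([ 1.4861,  0.7924, -0.8863,  2.1115,  1.5198,  0.2523,  0.8188])]
1 -1 [array([ 0.8363,  0.384 , -0.0113,  2.2087, -1.2158,  0.3154,  0.1931]), array([ 1.7349,  1.2034, -1.339 ,  2.1   ,  1.6945,  0.7513, -2.2456])]
0 1 [array([ 1.2922,  0.4515, -0.5459,  2.1805, -0.5057,  0.16  ,  1.1294]), array([ 1.7349,  1.2034, -1.339 ,  2.1   ,  1.6945,  0.7513, -0.6748])]
0 -1 [array([ 1.7243,  0.7226, -1.1259,  2.1594,  1.1605,  0.3523,  2.7538]), array([ 1.4861,  0.7924, -0.8863,  2.1115,  1.5198,  0.2523,  2.3896])]
t 29.9 [ 0.4363 -0.3806  0.1003] F [-0.0221  0.5712  0.0225] w 0.0009 g 0.0
t 30.9 [ 0.4697 -0.3857  0.0413] F [-0.116  -0.3126  0.3008] w 0.0004 g 0.0
[ 1.4876  0.7525 -0.8746  2.1219  1.4279  0.2276  0.8944]
```

View pics/c9.png

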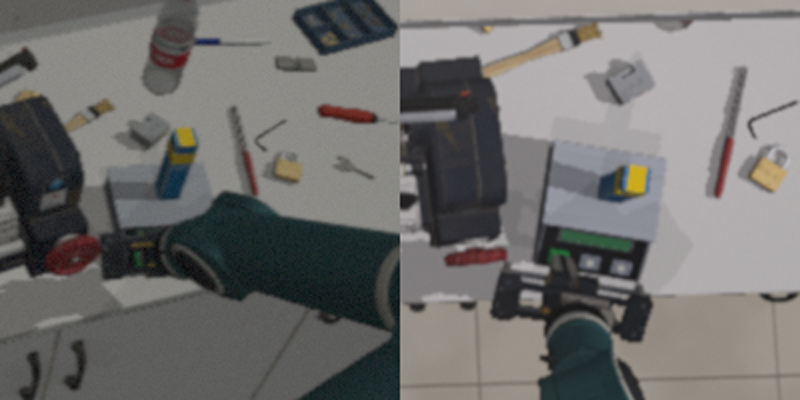

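```bash
python3 - <<'E'
from h import *
i=viewer.camera_info("top");K=i["intrinsics"]
def proj(P):
    c=np.array(i["rotation"]).T@(np.array(P)-i["eye"]);return [K[0,0]*c[0]/-c[2]+K[0,2],K[1,1]*-c[1]/-c[2]+K[1,2]]
p0=np.load("pics/top0.npz")["p"].astype(int);g=(p0[...,1]>p0[...,0]+40)&(p0[...,1]>p0[...,2]+20);g[:,:415]=0;g[:,455:]=0;g[:265]=0
v,u=np.nonzero(g);print("green px",u.mean(),v.mean(),len(u),np.ptp(u),np.ptp(v))
s=env.sense();print("TCP px",proj(s["ee_pos"]),"K px",proj([.4753,-.3868,.0305]))
a=viewer.read_camera("top")[0][245:315,395:495,::-1];b=p0[245:315,395:495,::-1].astype(np.uint8)
cv2.imwrite("pics/c10.png",cv2.resize(np.hstack([a,b]),(800,280),interpolation=cv2.INTER_CUBIC))
E
```

```text
green px 439.01785714285717 278.17857142857144 56 10 7
TCP px [np.float64(438.81838656411264), np.float64(281.42764367560454)] K px [np.float64(438.2052905073853), np.float64(279.36600233091514)]
```

View pics/c10.png

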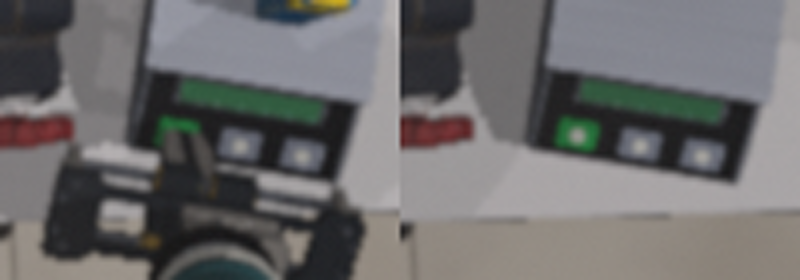

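The tips stand over the green key and the grey keys are clear: green is at about (178,135), grey at (240,145) and (300,155). The TCP projects within a pixel of the key's column, so I'll press.

```bash
python3 - <<'E'
from h import *
t=env.sense()["tcp_rot"][:,2].copy();p=env.sense()["ee_pos"].copy()
def f(): return -np.mean([env.sense()["wrist_force"] for _ in range(6)],axis=0)@t
f0=f();env.movel(p+.006*t,None,rate=.03)
for k in np.arange(.007,.022,.0007):
    env.movel(p+k*t,None,rate=.02);env.pause(.05);q=f()-f0;print(round(k,4),round(q,1),end="; ")
    if q>9: break
env.pause(.4);print();st()
env.movel(p-.06*t,None,rate=.08)
env.reach([.38,-.38,.36],tool(SA,0,1,1));st()
for c in("scene","top"):
    viewer.read_camera(c)
    for n in("taped_carton","blue_carton_1","tape_roll","pin_tin","oil_bottle"): print(c,n,[(np.round(r["at"],3).tolist(),round(r["score"],2)) for r in tip_of(c,n)[:4]])
E
```

```text
0.007 -0.8; 0.0077 -1.2; 0.0084 -0.7; 0.0091 -0.0; 0.0098 -0.7; 0.0105 -0.3; 0.0112 -1.5; 0.0119 -0.3; 0.0126 1.8; 0.0133 2.7; 0.014 6.4; 0.0147 17.2; 
t 35.4 [ 0.4761 -0.3874  0.0292] F [-9.7785  3.1078 15.7427] w 0.0004 g 9.1
t 37.5 [ 0.3794 -0.3803  0.3586] F [-0.7087 -0.4819 -0.3383] w 0.0007 g 0.0
scene taped_carton [([0.559, -0.451, 0.058], 0.59)]
scene blue_carton_1 [([0.57, 0.273, 0.01], 0.95), ([0.606, 0.151, 0.008], 0.67), ([0.576, 0.242, 0.009], 0.56)]
scene tape_roll [([0.63, 0.276, 0.213], 0.97), ([0.576, 0.239, 0.011], 0.25)]
scene pin_tin [([0.656, 0.194, 0.217], 0.79), ([0.531, -0.441, 0.002], 0.59)]
scene oil_bottle [([0.505, 0.378, -0.003], 0.64), ([0.607, 0.217, 0.21], 0.58)]
top taped_carton [([0.558, -0.456, 0.059], 0.69)]
top blue_carton_1 [([0.575, 0.241, 0.007], 0.86), ([0.593, 0.178, 0.01], 0.82), ([0.601, 0.148, 0.011], 0.54), ([0.566, 0.273, 0.01], 0.52)]
top tape_roll [([0.63, 0.284, 0.213], 0.9)]
top pin_tin [([0.654, 0.195, 0.215], 0.8), ([0.568, 0.201, 0.015], 0.7)]
top oil_bottle [([0.508, 0.382, 0.002], 0.82)]
```

```bash
python3 -c "
from station import workorder
print(workorder.finish_job())"
```

```text
the job is handed in; nothing more can be done
None
```

Job handed in at about 37 s on the robot's clock: the taped carton stands upright near the middle of the pan, the green key was pressed to its stop (about 17 N), and the other cartons, tape roll, tin and oil bottle show no movement in the last pictures; the carton slipped about 30 mm in the grip during the pull, and I corrected its tilt before setting it down.

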